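# Cull the short pillar, then hold the fixture guard open

## Robot

A 6-joint arm with a two-finger parallel gripper is mounted at the origin on a cart in front of the work surface, level with it; the furniture and walls round the work are solid. World frame = base frame: x ahead of the robot, y to its left, z up, the work surface at z = 0. Lengths are in m, angles in rad, forces in N, time in s.
With the tool pointing down it reaches from about 0.275 to 1 m from the base axis. Payload 8.4 kg.
Tool frame: the origin (TCP) lies between the finger pads; the fingertips stand 14 mm ahead of it and the grasp point (between the pads) lies 5 mm behind it; z points along the fingers, y is the line along which they close (so a half turn about z gives the same grasp; the last joint's range is limited). The gripper opens to 85 mm and grips with 20 to 120 N. Pads are 22 mm wide; open, the fingers measure 114 mm over their backs; the gripper's body (76 mm by 85 mm) begins 54 mm behind the grasp point. The pads swing forward as they close: fully open they stand 13 mm farther back than shut.
Start: joints at [-1.158, 0.353, 1.633, -0, 1.155, -0.002], TCP at [0.252, -0.572, 0.245] pointing down, gripper open.
Joint ranges: [-2.63, 2.63], [-0.92, 2.1], [0.06, 2.66], [-1.3, 4.44], [0, 2.69], [-3.02, 3.02]. Speed limits (rad/s): [2.22, 2.22, 2.79, 3.14, 3.14, 3.14].

## Interface

Orientations are given as a unit quaternion [w, x, y, z].
In Python, from plant import env gives the robot as it stands.
- The arm moves only by the shell command python3 -m inch 'ROWS' [FORCE]. ROWS is JSON, a list of rows, each an object with "offset": the shift along the tool's x, y, z each as a share of 0.08 m, from -1 to 1, a list of three; "rot": the turn, a rotation vector about the tool's x, y, z each as a share of 90 degrees, from -1 to 1, a list of three; "claw": the closure, from 0 (fully open) to 1 (shut). In form: [{"offset": [x, y, z], "rot": [wx, wy, wz], "claw": claw}, ...]. A call has 1 to 10 rows; each row is the pose to reach, as a shift and turn from the pose commanded when the call began, along the tool's axes at that moment; what a row does not reach only later rows make up. A row lasts 1/10 s, in which the tool goes at most 50 mm and 8.59 degrees, less where a joint would pass 70% of its speed; a pose out of reach is approached as far as the arm can. A call with a number of a shift or a turn outside -1 to 1 is refused whole. A call with a gripper value outside its range is refused whole. The fingers move at their own pace and stop on an object; FORCE is the grip in N (left out, the last holds). Time passes only in rows, so rows that repeat a pose let the fingers close. It gives the time, the measured TCP pose, the force, the opening and the grip force at its end, in the units of the state.
- env.get_state(): the state, without advancing time (a new reading comes with each control period).
- env.snapshot(name): name is "side" or "top"; returns a dict with "pixels" (384x512x3 uint8, blue, green, red), "z_map" (384x512 float32, m along the optical axis (not along the pixel's ray), 0 where there is no reading), "fx", "fy", "cx", "cy" (pixels), "k1" (the pictures are not rectified: a ray, as slopes to the right and down, at radius r is drawn at 1 + k1 r^2 times it, then the intrinsics apply), "R" (3x3) and "t" (3): a world point X has camera coordinates R X + t. Camera axes: x right, y down, z forward; pixel columns grow to the right and rows downward; lengths in m; the calibration is good to about 2 mm. A picture is of the moment at which its call begins.
- env.sign_off(): hands the job in; it is judged then, once.
The state is a dict: "clock": time; "joint_positions": joint angles; "qvel": joint speeds; "tau": joint torques, N m; "ee_pos": TCP position; "tool_rot": TCP orientation; "ft_force": force on the tool from outside, world axes, zero at the start; "torque": the same for the moment, N m; "opening": finger opening in m; "finger_force": force on a finger pad.
Only numpy, scipy, OpenCV 4.12 (cv2) and the standard library are available. Lean on these libraries where they do the work, as an engineer would, in place of code of your own. Each camera call takes 0.05 s, during which the arm holds its last target. There are 200 camera calls.

## Task

Four brass pillars for the board fixture stand on the pale pad, and one is shorter than the rest: set that one gently in the red reject tray and leave the good ones standing where they are. Then lift the fixture's clear, yellow-framed guard with the black handle to 50 degrees open (its side edge then lines up with the red bead) and keep holding it steadily there so that the pillars can be fitted under the board: it falls shut if let go, so finish while still holding it. Leave the other things on the bench alone.

Things in the scene. Friction and masses are not known exactly. Their poses are not given: they have to be found in the camera images.
- short_pillar_center (a point): centre (half-way up) of the odd piece: a loose brass round pillar, upright on the pale pad, 20 mm diameter, only 36 mm tall; z along the pillar. About 50 g
- short_pillar: the same short pillar; origin at the centre of its underside
- pillar_a_center (a point): centre (half-way up) of a good loose brass round pillar, upright on the pale pad, 20 mm diameter, 50 mm tall; z along the pillar. The four pillars stand in a row 46 mm apart along the pad's y axis, in any order
- pillar_b_center (a point): centre (half-way up) of a good loose brass round pillar, upright on the pale pad, 20 mm diameter, 50 mm tall; z along the pillar. The four pillars stand in a row 46 mm apart along the pad's y axis, in any order
- pillar_c_center (a point): centre (half-way up) of a good loose brass round pillar, upright on the pale pad, 20 mm diameter, 50 mm tall; z along the pillar. The four pillars stand in a row 46 mm apart along the pad's y axis, in any order
- pad: pale grey flat pad, fixed, 90 (x) x 190 (y) x 4 mm, under the four pillars; origin at the centre of its underside on the bench, y along the row of pillars, z up
- reject_tray: shallow red open tray, fixed, 100 x 100 x 16 mm outside, walls and floor 4 mm thick; origin at the centre of its underside, z up
- fixture: grey board fixture, a fixed open box 170 (x) x 150 (y) x 45 mm with a small blue circuit board inside; origin at the centre of its underside, z up, +x toward the hinge (far) side. On its +y side a thin steel arc carries a red bead, 85 mm from the hinge line, at the place that the guard's side edge passes at 50 degrees
- guard_hinge (a point): middle of the guard's hinge line, along the fixture's far rim: 78 mm toward +x and 49 mm above the fixture's origin. The hinge axis runs along the fixture's y
- guard_handle (a point): middle of the guard's handle: a round black bar, 12 mm diameter, parallel to the hinge line, 84 mm clear between its two steel posts, the bar's centre 48 mm above the guard's top face; with the guard shut it lies 115 mm toward -x (in the fixture's frame) from the hinge and 52 mm above it, 101 mm above the bench. It swings on an arc about the hinge, toward the hinge side and up; the bar is round, so that it can turn in a grip that keeps pointing down
- guard (a joint): opening angle of the guard, a clear panel in a yellow frame (160 x 150 x 8 mm, about 0.3 kg) hinged at its far edge: 0 = shut (level), grows as the front edge rises, stop at 1.3 rad; 50 degrees = 0.873 rad. It falls shut by its own weight from any angle when let go
- solder_tube: clear tube of solder wire with a green label, 24 x 103 x 24 mm, lying loose on the bench: a bystander, to be left alone; origin at its underside
- cell: green and yellow 9 V block cell, 26 x 49 x 17 mm, lying loose on the bench: a bystander, to be left alone; origin at its underside
- relay_block: black relay block, 19 x 50 x 16 mm, loose on the bench: a bystander, to be left alone; origin at its underside

How it is judged:
By the outcome, as a careful person would: the job done as asked, in the order asked, and still so for the second after the job is handed in, while the arm keeps its last pose, push and grip.
It also fails if it takes over 51 s, if anything falls off the work surface, if the arm or the gripper's body presses on something with over 40 N, if the wrist force passes 120 N, or if a joint passes its speed limit or range.

## Working session

There is one attempt and no reset: what is moved stays moved. The work goes in short steps, Python scripts to look and compute and a shell command to move; the robot and the scene stay as the last step left them, time stands still between calls to the robot, and variables do not carry over. Pictures are saved under pics/ and viewed, at most 11 in all, crops included, and the job is handed in when it is done.

```bash
ls; mkdir -p pics
cat > h.py <<'E'
import numpy as np, cv2
from plant import env
def snap(n):
    s=env.snapshot(n); s={k:(np.array(v) if not np.isscalar(v) else v) for k,v in s.items()}; return s
def ray(s,u,v):
    K=np.array([[s['fx'],0,s['cx']],[0,s['fy'],s['cy']],[0,0,1.]])
    p=cv2.undistortPoints(np.array([[[u,v]]],float),K,np.array([s['k1'],0,0,0.]))[0,0]
    R,t=s['R'],s['t']
    return -R.T@t, R.T@np.array([p[0],p[1],1.])
def onplane(s,u,v,z):
    o,d=ray(s,u,v); return o+d*(z-o[2])/d[2]
def depthpt(s,u,v):
    o,d=ray(s,u,v); return o+d*s['z_map'][int(round(v)),int(round(u))]
E
python3 - <<'E'
from h import *
import pickle
for n in('top','side'):
    s=snap(n); pickle.dump(s,open(n+'0.pkl','wb')); cv2.imwrite(f'pics/{n}0.png',s['pixels']); print(n,s['fx'],s['k1'],(-s['R'].T@s['t']).round(3),s['R'].round(2).tolist())
st=env.get_state(); print(st)
E
```

```text
pics
top 439.43499780808867 -0.09064369381688672 [ 0.349 -0.035  1.275] [[-0.03, -1.0, -0.01], [-0.98, 0.03, -0.2], [0.2, -0.0, -0.98]]
side 423.5213558092773 -0.05527985387248754 [ 0.267 -0.923  0.923] [[0.94, -0.33, -0.0], [-0.22, -0.63, -0.75], [0.25, 0.7, -0.66]]
{'clock': 0.1, 'joint_positions': array([-1.15837137e+00,  3.53583060e-01,  1.63405994e+00, -3.16571864e-06,
        1.15518817e+00, -2.41010605e-03]), 'qvel': array([-0.00106382, -0.00104565, -0.00316512, -0.00060006, -0.00137125,
        0.00022403]), 'tau': array([ 2.32295190e-05, -6.06359696e+01, -3.42820752e+01, -7.97352618e-05,
        4.01582569e-03,  9.55189421e-06]), 'ee_pos': array([ 0.25172981, -0.57161983,  0.24463406]), 'tool_rot': array([-6.06000438e-04,  9.78565674e-01,  2.05934061e-01, -1.27483481e-04]), 'ft_force': array([-0.64842691, -0.84192241,  0.76387714]), 'torque': array([ 0.03090195, -0.02590618, -0.00865496]), 'finger_force': 0.0, 'opening': 0.0853453231372081}
```

View pics/top0.png

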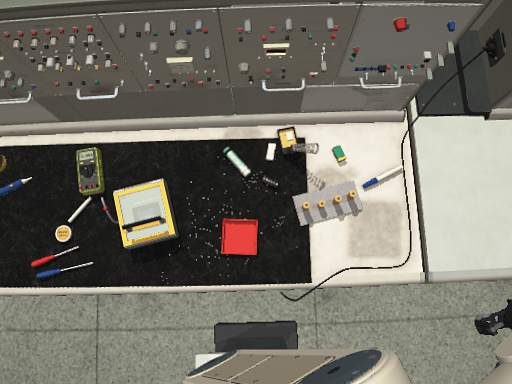

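View pics/side0.png

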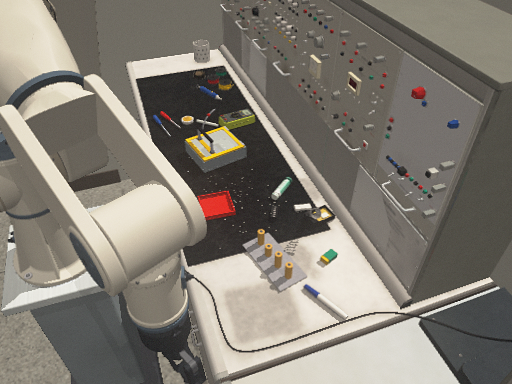

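The top view shows the pillars at about (306,205), (321,204), (337,199) and (352,194), the red tray at (239,237), and the yellow-framed guard at (146,212) with its handle near (145,224). In the side view the pillars stand at (262,236) to (289,270), the tray is at (217,205) and the fixture at (216,148).

Run:
```python
from h import *
import pickle
T=pickle.load(open('top0.pkl','rb')); S=pickle.load(open('side0.pkl','rb'))
def comps(s,lo,hi,box,amin):
    x0,y0,x1,y1=box; hsv=cv2.cvtColor(s['pixels'],cv2.COLOR_BGR2HSV)
    m=np.zeros(hsv.shape[:2],np.uint8); m[y0:y1,x0:x1]=cv2.inRange(hsv,lo,hi)[y0:y1,x0:x1]
    n,l,st,c=cv2.connectedComponentsWithStats(m)
    return [(l==i,st[i],c[i]) for i in range(1,n) if st[i][4]>=amin]
# pillars
for nm,s,box in(('T',T,(290,180,370,235)),('S',S,(240,220,310,290))):
    for m,st,c in comps(s,(12,90,60),(32,255,255),box,15):
        v,u=np.nonzero(m); P=np.array([depthpt(s,a,b) for a,b in zip(u,v)])
        zt=np.percentile(P[:,2],90); top=P[P[:,2]>zt-.004]
        print(nm,st.tolist(),c.round(1),'ztop',zt.round(4),'topxy',top[:,:2].mean(0).round(4),len(top))
def rect(m,s,z):
    v,u=np.nonzero(m); pts=np.array([onplane(s,a,b,z)[:2] for a,b in zip(u,v)],np.float32)
    return cv2.minAreaRect(pts*1000)
for m,st,c in comps(T,(0,150,100),(8,255,255),(215,210,265,265),300): 
    print('tray',st,rect(m,T,.016)); v,u=np.nonzero(m); print(np.percentile([depthpt(T,a,b)[2] for a,b in zip(u,v)],[5,50,95]).round(4))
m=np.zeros((384,512),bool)
for q,st,c in comps(T,(18,110,110),(35,255,255),(105,170,190,260),20): m|=q;print('yel',st)
print('guard',rect(m,T,.053))
g=cv2.cvtColor(T['pixels'],cv2.COLOR_BGR2HSV)
pm=np.zeros((384,512),np.uint8);pm[175:230,288:365]=1
# pad by depth z between 2 and 8mm & grey
# handle: depth points above 85mm
for nm,s,box in(('T',T,(105,170,190,260)),('S',S,(180,120,250,175))):
    L=[]
    for v in range(box[1],box[3]):
        for u in range(box[0],box[2]):
            if s['z_map'][v,u]>0:
                p=depthpt(s,u,v)
                if p[2]>.085: L.append(p)
    L=np.array(L); print(nm,'handle n',len(L),'zmax',L[:,2].max(),'mean',L.mean(0), cv2.minAreaRect((L[:,:2]*1000).astype(np.float32)))
    # frame top face 
def crop(s,b,k,f): cv2.imwrite(f,cv2.resize(s['pixels'][b[1]:b[3],b[0]:b[2]],None,fx=k,fy=k,interpolation=cv2.INTER_CUBIC))
a=cv2.resize(T['pixels'][165:265,95:195],(400,400),interpolation=cv2.INTER_CUBIC);b=cv2.resize(T['pixels'][165:265,285:385],(400,400),interpolation=cv2.INTER_CUBIC)
cv2.imwrite('pics/c0.png',np.hstack([a,b]))
```

```text
T [347, 190, 10, 10, 60] [351.2 194.7] ztop 0.0571 topxy [ 0.58  -0.299] 25
T [333, 195, 9, 9, 53] [336.7 199.2] ztop 0.0566 topxy [ 0.5597 -0.2477] 26
T [318, 200, 7, 9, 45] [320.9 204. ] ztop 0.0433 topxy [ 0.5555 -0.2122] 19
T [302, 202, 8, 9, 47] [305.3 205.9] ztop 0.0573 topxy [ 0.552  -0.1664] 24
S [257, 228, 8, 18, 105] [260.4 236.2] ztop 0.0531 topxy [ 0.555  -0.1688] 35
S [265, 244, 7, 13, 78] [267.9 249.9] ztop 0.0396 topxy [ 0.5597 -0.2144] 27
S [275, 251, 7, 17, 99] [277.8 259.2] ztop 0.0537 topxy [ 0.56   -0.2823] 31
S [285, 262, 8, 17, 106] [288.2 270. ] ztop 0.0545 topxy [ 0.5823 -0.3029] 34
tray [ 221  218   37   37 1268] ((474.7711181640625, 26.883264541625977), (102.41572570800781, 102.47130584716797), 86.0688705444336)
[0.0004 0.0056 0.0179]
yel [113 180  62  67 936]
yel [132 220  29  11 118]
guard ((545.76025390625, 295.22833251953125), (159.77655029296875, 150.30032348632812), 12.839874267578125)
T handle n 208 zmax 0.12313517782790928 mean [0.5168358  0.29844365 0.10677565] ((518.2386474609375, 312.0810852050781), (150.88148498535156, 50.21441650390625), 79.2367172241211)
S handle n 94 zmax 0.10960886191790342 mean [0.51564689 0.2858918  0.10221652] ((516.1943359375, 306.15045166015625), (148.6515655517578, 37.69297790527344), 86.6007080078125)
```

View pics/c0.png

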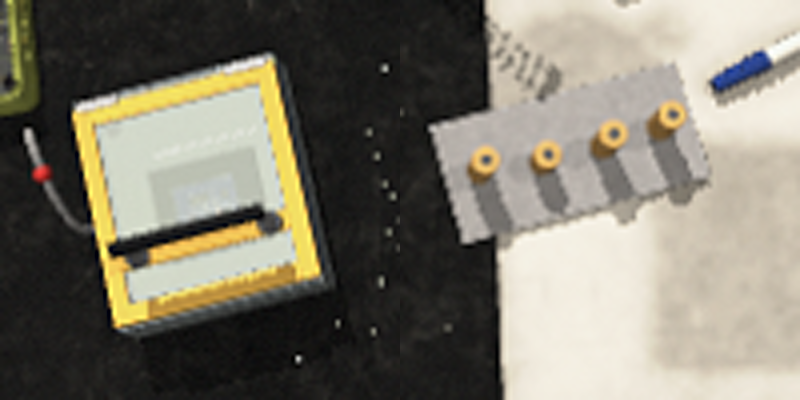

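The crop, at 4x, shows the short pillar second from the left at (321.7,203.7) in the original picture; the other tops are at (306.5,205), (338,198.5) and (353,193.7). The red bead is at (105,208) and the bar runs from (122,227) to (162,218).

```bash
cat >> h.py <<'E'
def rel(xyz,yaw):
    """offset/rot shares from the present pose to tool-down, tool y at yaw (deg)"""
    from scipy.spatial.transform import Rotation as Ro
    st=env.get_state(); q=st['tool_rot']; A=Ro.from_quat([q[1],q[2],q[3],q[0]]).as_matrix()
    a=np.radians(yaw); B=np.array([[-np.sin(a),np.cos(a),0],[np.cos(a),np.sin(a),0],[0,0,-1]])
    print('off',((A.T@(np.array(xyz)-st['ee_pos']))/.08).round(3),'rot',(Ro.from_matrix(A.T@B).as_rotvec()/(np.pi/2)).round(3),'tcp',st['ee_pos'].round(4))
E
python3 - <<'E'
from h import *
import pickle
T=pickle.load(open('top0.pkl','rb')); S=pickle.load(open('side0.pkl','rb'))
P=[]
for (u,v),z in zip([(306.1,204.7),(321.4,203.4),(337.9,198.1),(352.7,193.4)],[.054,.040,.054,.054]): P.append(onplane(T,u,v,z))
P=np.array(P);print(P.round(4)); print(np.linalg.norm(np.diff(P,axis=0),axis=1))
d=(P[3]-P[0])[:2]; print('row yaw',np.degrees(np.arctan2(-d[1],-d[0]))-90)
# side tops: blob, top few rows
for (u,v),z in zip([(261,231),(268,246),(278,253.5),(288.7,264.5)],[.054,.040,.054,.054]): print(onplane(S,u,v,z).round(4))
rel((.556,-.212,.14),12)
E
```

```text
[[ 0.5533 -0.1662  0.054 ]
 [ 0.5579 -0.2117  0.04  ]
 [ 0.569  -0.2574  0.054 ]
 [ 0.5811 -0.3006  0.054 ]]
[0.04777339 0.04915752 0.04483394]
row yaw 11.686668180238556
[ 0.5557 -0.1669  0.054 ]
[ 0.559  -0.2137  0.04  ]
[ 0.57   -0.2583  0.054 ]
[ 0.5824 -0.3018  0.054 ]
off [ 5.293 -2.579  1.311] rot [-0.001 -0.001 -0.869] tcp [ 0.2517 -0.5716  0.2446]
```

```bash
python3 -m inch '[{"offset":[1,-0.5,0],"rot":[0,0,-0.1],"claw":0},{"offset":[1,-0.5,0],"rot":[0,0,-0.2],"claw":0},{"offset":[1,-0.5,0],"rot":[0,0,-0.3],"claw":0},{"offset":[1,-0.5,0],"rot":[0,0,-0.4],"claw":0},{"offset":[1,-0.5,0],"rot":[0,0,-0.5],"claw":0},{"offset":[1,-0.5,0],"rot":[0,0,-0.6],"claw":0},{"offset":[1,-0.5,0],"rot":[0,0,-0.7],"claw":0},{"offset":[1,-0.5,0],"rot":[0,0,-0.8],"claw":0},{"offset":[1,-0.5,0],"rot":[0,0,-0.869],"claw":0},{"offset":[1,-0.5,0],"rot":[0,0,-0.869],"claw":0}]' 20
for i in 1; do python3 -m inch '[{"offset":[0.36,0.48,0],"rot":[0,0,0],"claw":0},{"offset":[0.72,0.95,0],"rot":[0,0,0],"claw":0},{"offset":[0.72,0.95,0],"rot":[0,0,0],"claw":0}]'; done
python3 -c "
from h import *
rel((.560,-.2125,.14),12)"
```

```text
clock: 1.1
ee_pos: [0.3089, -0.503, 0.2449]
tool_rot: [-0.0, 0.628, 0.778, 0.0]
ft_force: [-0.4, -0.3, -0.3]
opening: 0.0854
finger_force: 0.0
clock: 1.4
ee_pos: [0.3739, -0.4275, 0.245]
tool_rot: [-0.0, 0.63, 0.777, 0.001]
ft_force: [-0.8, 0.2, 0.7]
opening: 0.0853
finger_force: 0.0
off [2.147 2.83  1.319] rot [ 0.001 -0.001 -0.001] tcp [ 0.3739 -0.4275  0.245 ]
```

```bash
python3 -m inch '[{"offset":[0.36,0.48,0],"rot":[0,0,0],"claw":0},{"offset":[0.72,0.95,0],"rot":[0,0,0],"claw":0},{"offset":[0.72,0.95,0],"rot":[0,0,0],"claw":0}]' >/dev/null
python3 -m inch '[{"offset":[0.36,0.48,0],"rot":[0,0,0],"claw":0},{"offset":[0.72,0.95,0],"rot":[0,0,0],"claw":0},{"offset":[0.72,0.95,0],"rot":[0,0,0],"claw":0}]' >/dev/null
python3 -m inch '[{"offset":[0.36,0.48,0.4],"rot":[0,0,0],"claw":0},{"offset":[0.7,0.94,0.8],"rot":[0,0,0],"claw":0},{"offset":[0.7,0.94,1],"rot":[0,0,0],"claw":0},{"offset":[0.7,0.94,1],"rot":[0,0,0],"claw":0}]'
python3 - <<'E'
from h import *
rel((.560,-.2125,.14),12)
s=snap('side'); t=snap('top')
a=cv2.resize(s['pixels'][150:300,180:330],(400,400),interpolation=cv2.INTER_CUBIC)
b=cv2.resize(t['pixels'][140:240,270:370],(400,400),interpolation=cv2.INTER_CUBIC)
cv2.imwrite('pics/c1.png',np.hstack([a,b]))
E
```

```text
clock: 2.4
ee_pos: [0.5566, -0.2154, 0.1619]
tool_rot: [-0.003, 0.63, 0.777, -0.001]
ft_force: [-0.2, 0.6, 0.2]
opening: 0.0858
finger_force: 0.0
off [0.026 0.05  0.274] rot [-0.003 -0.002 -0.001] tcp [ 0.5566 -0.2154  0.1619]
```

View pics/c1.png

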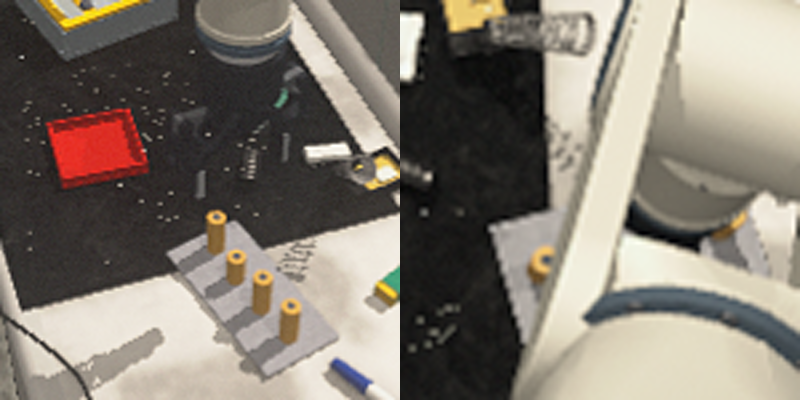

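The side crop shows all four pillars unobstructed (tops at about (261,231), (268,245), (278,253) and (289,264)) below the open gripper. I'll go down around the short one.

```bash
python3 -m inch '[{"offset":[0.026,0.05,0.4],"rot":[0,0,0],"claw":0},{"offset":[0.026,0.05,0.8],"rot":[0,0,0],"claw":0},{"offset":[0.026,0.05,0.9],"rot":[0,0,0],"claw":0}]' 20 >/dev/null
python3 -m inch '[{"offset":[0,0,0.3],"rot":[0,0,0],"claw":0},{"offset":[0,0,0.5],"rot":[0,0,0],"claw":0.2},{"offset":[0,0,0.7],"rot":[0,0,0],"claw":0.4},{"offset":[0,0,0.8],"rot":[0,0,0],"claw":0.5},{"offset":[0,0,0.85],"rot":[0,0,0],"claw":0.55},{"offset":[0,0,0.85],"rot":[0,0,0],"claw":0.55},{"offset":[0,0,0.85],"rot":[0,0,0],"claw":0.55}]'
python3 - <<'E'
from h import *
rel((.560,-.2125,.0215),12)
s=snap('side')
cv2.imwrite('pics/c2.png',cv2.resize(s['pixels'][200:300,220:320],(600,600),interpolation=cv2.INTER_CUBIC))
E
```

```text
clock: 3.5
ee_pos: [0.562, -0.2137, 0.0258]
tool_rot: [0.0, 0.629, 0.777, 0.0]
ft_force: [-0.3, 0.4, -0.5]
opening: 0.0382
finger_force: 0.0
off [ 0.02  -0.021  0.054] rot [ 0.  0. -0.] tcp [ 0.562  -0.2137  0.0258]
```

View pics/c2.png

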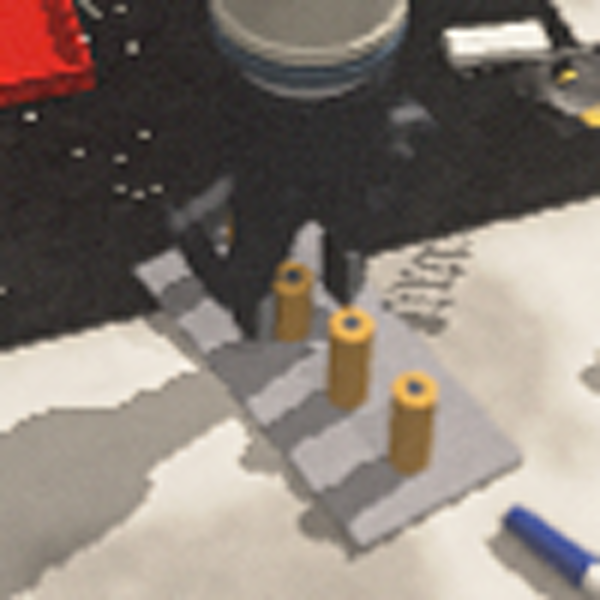

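The crop shows the short pillar (294,300) between the fingers (inner faces at about x=262 and 335), slightly nearer the left one, so I'll shift 3 mm toward the robot and close.

```bash
python3 -m inch '[{"offset":[0.01,-0.04,0.03],"rot":[0,0,0],"claw":0.55},{"offset":[0.01,-0.04,0.03],"rot":[0,0,0],"claw":0.65},{"offset":[0.01,-0.04,0.03],"rot":[0,0,0],"claw":0.7},{"offset":[0.01,-0.04,0.03],"rot":[0,0,0],"claw":0.75},{"offset":[0.01,-0.04,0.03],"rot":[0,0,0],"claw":0.8},{"offset":[0.01,-0.04,0.03],"rot":[0,0,0],"claw":0.9},{"offset":[0.01,-0.04,0.03],"rot":[0,0,0],"claw":1},{"offset":[0.01,-0.04,0.03],"rot":[0,0,0],"claw":1},{"offset":[0.01,-0.04,0.03],"rot":[0,0,0],"claw":1}]' 25
python3 -m inch '[{"offset":[0,0,-0.1],"rot":[0,0,0],"claw":1},{"offset":[0,0,-0.3],"rot":[0,0,0],"claw":1},{"offset":[0,0,-0.6],"rot":[0,0,0],"claw":1},{"offset":[0,0,-1],"rot":[0,0,0],"claw":1},{"offset":[0,0,-1],"rot":[0,0,0],"claw":1},{"offset":[0,0,-1],"rot":[0,0,0],"claw":1}]'
python3 -c "
from h import *
rel((.4748,.0269,.1045),12)
s=snap('side')
cv2.imwrite('pics/c3.png',cv2.resize(s['pixels'][200:300,220:320],(500,500),interpolation=cv2.INTER_CUBIC))"
```

```text
clock: 4.45
ee_pos: [0.5584, -0.2135, 0.0231]
tool_rot: [0.0, 0.629, 0.777, 0.0]
ft_force: [-0.6, 0.1, 4.6]
opening: 0.018
finger_force: 24.4
clock: 5.05
ee_pos: [0.5589, -0.2137, 0.1045]
tool_rot: [0.001, 0.629, 0.777, 0.0]
ft_force: [0.4, -0.2, -0.7]
opening: 0.0182
finger_force: 24.5
off [ 3.16  -0.405 -0.005] rot [ 0.001  0.001 -0.   ] tcp [ 0.5589 -0.2137  0.1045]
```

View pics/c3.png

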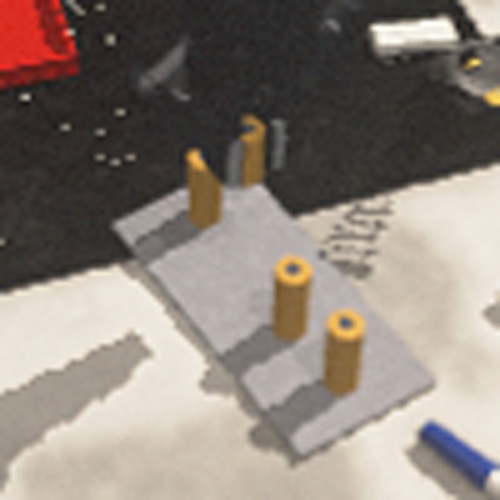

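The crop shows the short pillar lifted at (253,150), with the three good ones still standing at (204,190), (292,300) and (343,350).

```bash
python3 -m inch '[{"offset":[0.3,-0.04,0],"rot":[0,0,0],"claw":1},{"offset":[0.79,-0.1,0],"rot":[0,0,0],"claw":1}]' >/dev/null
python3 -m inch '[{"offset":[0.5,-0.05,0],"rot":[0,0,0],"claw":1},{"offset":[0.79,-0.1,0],"rot":[0,0,0],"claw":1}]' >/dev/null
python3 -m inch '[{"offset":[0.5,-0.05,0],"rot":[0,0,0],"claw":1},{"offset":[0.79,-0.1,0],"rot":[0,0,0],"claw":1}]' >/dev/null
python3 -m inch '[{"offset":[0.5,-0.05,0],"rot":[0,0,0],"claw":1},{"offset":[0.79,-0.1,0],"rot":[0,0,0],"claw":1},{"offset":[0.79,-0.1,0],"rot":[0,0,0],"claw":1},{"offset":[0.79,-0.1,0],"rot":[0,0,0],"claw":1}]'
python3 -c "
from h import *
rel((.4748,.0269,.0245),12)
s=snap('side')
cv2.imwrite('pics/c4.png',cv2.resize(s['pixels'][150:250,160:260],(500,500),interpolation=cv2.INTER_CUBIC))"
```

```text
clock: 6.1
ee_pos: [0.4741, 0.0274, 0.1024]
tool_rot: [-0.0, 0.629, 0.777, -0.0]
ft_force: [0.6, 0.3, -0.8]
opening: 0.018
finger_force: 24.5
off [-0.008  0.008  0.973] rot [-0.001  0.     0.001] tcp [0.4741 0.0274 0.1024]
```

View pics/c4.png

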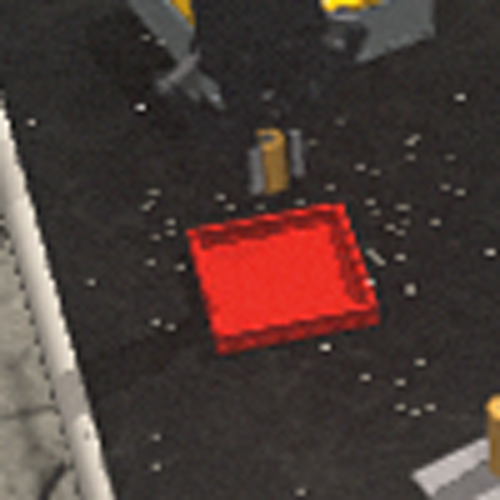

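The pillar hangs upright in the grip at (272,160), above the tray at (283,278). Lowering it gently now.

```bash
python3 -m inch '[{"offset":[0,0,0.3],"rot":[0,0,0],"claw":1},{"offset":[0,0,0.6],"rot":[0,0,0],"claw":1},{"offset":[0,0,0.75],"rot":[0,0,0],"claw":1},{"offset":[0,0,0.85],"rot":[0,0,0],"claw":1},{"offset":[0,0,0.9],"rot":[0,0,0],"claw":1},{"offset":[0,0,0.94],"rot":[0,0,0],"claw":1},{"offset":[0,0,0.96],"rot":[0,0,0],"claw":1},{"offset":[0,0,0.96],"rot":[0,0,0],"claw":1},{"offset":[0,0,0.96],"rot":[0,0,0],"claw":1}]'
```

```text
clock: 7.05
ee_pos: [0.4748, 0.0273, 0.0265]
tool_rot: [0.0, 0.629, 0.777, 0.0]
ft_force: [1.4, 0.3, -1.1]
opening: 0.018
finger_force: 24.5
```

```bash
python3 -m inch '[{"offset":[0,0,0.01],"rot":[0,0,0],"claw":1},{"offset":[0,0,0.02],"rot":[0,0,0],"claw":1},{"offset":[0,0,0.03],"rot":[0,0,0],"claw":1},{"offset":[0,0,0.03],"rot":[0,0,0],"claw":1},{"offset":[0,0,0.03],"rot":[0,0,0],"claw":1}]'
```

```text
clock: 7.55
ee_pos: [0.4745, 0.0272, 0.0237]
tool_rot: [-0.0, 0.629, 0.777, -0.0]
ft_force: [1.3, -0.6, -0.1]
opening: 0.0177
finger_force: 24.5
```

```bash
python3 -m inch '[{"offset":[0,0,0.01],"rot":[0,0,0],"claw":1},{"offset":[0,0,0.01],"rot":[0,0,0],"claw":1},{"offset":[0,0,0.01],"rot":[0,0,0],"claw":0.78},{"offset":[0,0,0.01],"rot":[0,0,0],"claw":0.74},{"offset":[0,0,0.01],"rot":[0,0,0],"claw":0.7},{"offset":[0,0,0.01],"rot":[0,0,0],"claw":0.65},{"offset":[0,0,0.01],"rot":[0,0,0],"claw":0.6},{"offset":[0,0,0.01],"rot":[0,0,0],"claw":0.55},{"offset":[0,0,0.01],"rot":[0,0,0],"claw":0.55}]'
python3 -m inch '[{"offset":[0,0,-0.1],"rot":[0,0,0],"claw":0.55},{"offset":[0,0,-0.3],"rot":[0,0,0],"claw":0.55},{"offset":[0,0,-0.7],"rot":[0,0,0],"claw":0.3},{"offset":[0,0,-1],"rot":[0,0,0],"claw":0.3},{"offset":[0,0,-1],"rot":[0,0,0],"claw":0.3}]' >/dev/null
python3 -m inch '[{"offset":[0,0,-0.5],"rot":[0,0,0],"claw":0},{"offset":[0,0,-0.9],"rot":[0,0,0],"claw":0},{"offset":[0,0,-0.9],"rot":[0,0,0],"claw":0}]'
python3 -c "
from h import *
rel((.5117,.2875,.18),12.8)
s=snap('side')
cv2.imwrite('pics/c5.png',cv2.resize(s['pixels'][110:270,160:320],(600,600),interpolation=cv2.INTER_CUBIC))"
```

```text
clock: 8.45
ee_pos: [0.4745, 0.0272, 0.0229]
tool_rot: [-0.0, 0.629, 0.777, -0.0]
ft_force: [0.1, 0.1, 0.7]
opening: 0.0387
finger_force: 0.0
clock: 9.25
ee_pos: [0.4768, 0.0273, 0.1783]
tool_rot: [0.002, 0.629, 0.777, 0.002]
ft_force: [-0.3, 0.5, 0.6]
opening: 0.0857
finger_force: 0.0
off [ 3.091  1.102 -0.018] rot [ 0.004  0.001 -0.009] tcp [0.4768 0.0273 0.1783]
```

View pics/c5.png

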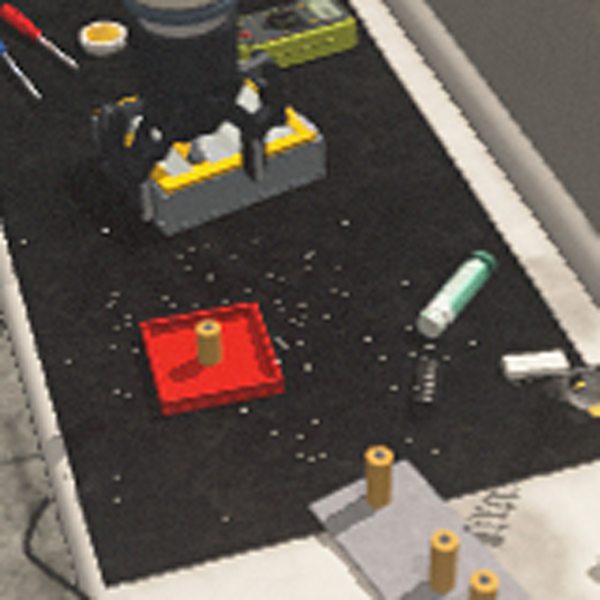

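The short pillar stands in the tray at (208,345), the good pillars are on the pad, and the guard is still shut. Next I'll go above the handle.

```bash
python3 -m inch '[{"offset":[0.4,0.14,0],"rot":[0,0,0],"claw":0},{"offset":[0.775,0.276,0],"rot":[0,0,-0.009],"claw":0}]' >/dev/null
python3 -m inch '[{"offset":[0.5,0.18,0],"rot":[0,0,0],"claw":0},{"offset":[0.775,0.276,0],"rot":[0,0,0],"claw":0}]' >/dev/null
python3 -m inch '[{"offset":[0.5,0.18,0],"rot":[0,0,0],"claw":0},{"offset":[0.775,0.276,0],"rot":[0,0,0],"claw":0}]' >/dev/null
python3 -m inch '[{"offset":[0.5,0.18,0],"rot":[0,0,0],"claw":0.3},{"offset":[0.775,0.276,0],"rot":[0,0,0],"claw":0.4},{"offset":[0.775,0.276,0],"rot":[0,0,0],"claw":0.4},{"offset":[0.775,0.276,0],"rot":[0,0,0],"claw":0.4}]'
python3 -c "
from h import *
rel((.5117,.2875,.096),12.84)
s=snap('side')
cv2.imwrite('pics/c6.png',cv2.resize(s['pixels'][95:195,160:260],(600,600),interpolation=cv2.INTER_CUBIC))"
```

```text
clock: 10.3
ee_pos: [0.5056, 0.2881, 0.1731]
tool_rot: [-0.0, 0.624, 0.782, -0.001]
ft_force: [-0.0, -0.1, 0.1]
opening: 0.0513
finger_force: 0.0
off [-0.023  0.075  0.964] rot [-0.002  0.001  0.   ] tcp [0.5056 0.2881 0.1731]
```

View pics/c6.png

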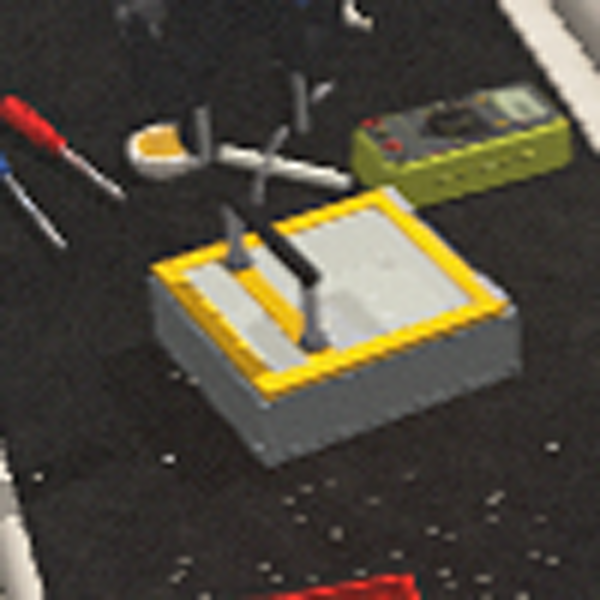

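The crop shows the bar running from about (230,208) to (318,275), with its middle at (205.3,134.8) in the original picture. I'll check that against the model position before going down.

```bash
python3 -c "
from h import *
s=snap('side'); print(onplane(s,205.3,134.8,.104).round(4), onplane(s,160+318/6-.4,95+275/6-.4,.104).round(4), onplane(s,160+230/6-.4,95+208/6-.4,.104).round(4))"
```

```text
[0.5143 0.2745 0.104 ] [0.529  0.2335 0.104 ] [0.4987 0.3165 0.104 ]
```

```bash
python3 -m inch '[{"offset":[-0.06,0.075,0],"rot":[0,0,0],"claw":0.4},{"offset":[-0.06,0.075,0.3],"rot":[0,0,0],"claw":0.4},{"offset":[-0.06,0.075,0.55],"rot":[0,0,0],"claw":0.4},{"offset":[-0.06,0.075,0.75],"rot":[0,0,0],"claw":0.4},{"offset":[-0.06,0.075,0.9],"rot":[0,0,0],"claw":0.4},{"offset":[-0.06,0.075,0.96],"rot":[0,0,0],"claw":0.4},{"offset":[-0.06,0.075,0.96],"rot":[0,0,0],"claw":0.55},{"offset":[-0.06,0.075,0.96],"rot":[0,0,0],"claw":0.7},{"offset":[-0.06,0.075,0.96],"rot":[0,0,0],"claw":0.75}]' 30
python3 -m inch '[{"offset":[0,0,0],"rot":[0,0,0],"claw":0.8},{"offset":[0,0,0],"rot":[0,0,0],"claw":0.85},{"offset":[0,0,0],"rot":[0,0,0],"claw":0.9},{"offset":[0,0,0],"rot":[0,0,0],"claw":1},{"offset":[0,0,0],"rot":[0,0,0],"claw":1},{"offset":[0,0,0],"rot":[0,0,0],"claw":1}]' 30
python3 -c "
from h import *
rel((.5117,.2875,.096),12.84)"
```

```text
clock: 11.3
ee_pos: [0.5141, 0.2854, 0.0989]
tool_rot: [0.0, 0.624, 0.781, 0.001]
ft_force: [0.1, -0.7, 0.2]
opening: 0.0215
finger_force: 0.0
clock: 11.9
ee_pos: [0.5129, 0.285, 0.0984]
tool_rot: [-0.0, 0.624, 0.781, -0.001]
ft_force: [-4.4, -1.2, 5.4]
opening: 0.0105
finger_force: 29.2
off [ 0.034 -0.008  0.03 ] rot [-0.001  0.    -0.001] tcp [0.5129 0.285  0.0984]
```

```bash
python3 -m inch '[{"offset":[0,0.029,-0.061],"rot":[0,0,0],"claw":1},{"offset":[0,0.062,-0.122],"rot":[0,0,0],"claw":1},{"offset":[0,0.098,-0.182],"rot":[0,0,0],"claw":1},{"offset":[0,0.135,-0.24],"rot":[0,0,0],"claw":1},{"offset":[0,0.175,-0.296],"rot":[0,0,0],"claw":1},{"offset":[0,0.217,-0.35],"rot":[0,0,0],"claw":1},{"offset":[0,0.262,-0.402],"rot":[0,0,0],"claw":1},{"offset":[0,0.309,-0.452],"rot":[0,0,0],"claw":1},{"offset":[0,0.358,-0.501],"rot":[0,0,0],"claw":1},{"offset":[0,0.41,-0.546],"rot":[0,0,0],"claw":1}]'
```

```text
clock: 12.9
ee_pos: [0.5425, 0.2917, 0.1421]
tool_rot: [-0.002, 0.624, 0.781, -0.003]
ft_force: [-16.2, -2.1, 12.7]
opening: 0.011
finger_force: 29.7
```

```bash
python3 -m inch '[{"offset":[0,0.048,-0.051],"rot":[0,0,0],"claw":1},{"offset":[0,0.095,-0.1],"rot":[0,0,0],"claw":1},{"offset":[0,0.146,-0.146],"rot":[0,0,0],"claw":1},{"offset":[0,0.2,-0.186],"rot":[0,0,0],"claw":1},{"offset":[0,0.258,-0.222],"rot":[0,0,0],"claw":1},{"offset":[0,0.319,-0.254],"rot":[0,0,0],"claw":1},{"offset":[0,0.319,-0.254],"rot":[0,0,0],"claw":1},{"offset":[0,0.319,-0.254],"rot":[0,0,0],"claw":1}]'
python3 - <<'E'
from h import *
h=np.array([.6238,.313]); st=env.get_state(); p=st['ee_pos']; d=p[:2]-h; x=d@[.975,.222]; 
print('handle rel',x, p[2]+.0026-.049, 'ang(naive)',155.67-np.degrees(np.arctan2(p[2]+.0026-.049,x)))
s=snap('side');t=snap('top')
a=cv2.resize(s['pixels'][85:185,160:260],(400,400),interpolation=cv2.INTER_CUBIC)
b=cv2.resize(t['pixels'][165:265,95:195],(400,400),interpolation=cv2.INTER_CUBIC)
cv2.imwrite('pics/c7.png',np.hstack([a,b]))
import pickle; pickle.dump((s,t),open('p40.pkl','wb'))
E
```

```text
clock: 13.7
ee_pos: [0.5701, 0.2981, 0.1632]
tool_rot: [-0.0, 0.624, 0.781, -0.0]
ft_force: [-6.5, -0.8, 7.4]
opening: 0.0105
finger_force: 29.6
handle rel -0.05564945211082732 0.1168244055231271 ang(naive) 40.19914625233099
```

View pics/c7.png

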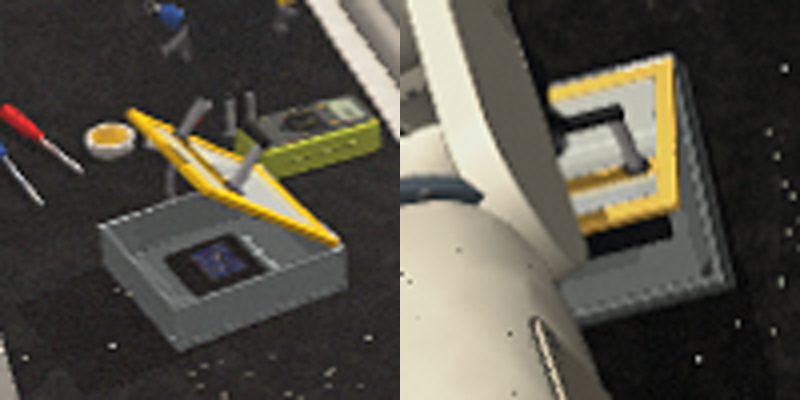

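The side crop shows the guard open about 40°, with its front corner at (214,193) and its hinge end at (340,243). The bead is hidden from this side, so I'll work out the angle by cutting rays with the guard's near side plane.

```bash
python3 -m inch '[{"offset":[0,0.032,-0.015],"rot":[0,0,0],"claw":1},{"offset":[0,0.064,-0.03],"rot":[0,0,0],"claw":1},{"offset":[0,0.096,-0.044],"rot":[0,0,0],"claw":1},{"offset":[0,0.128,-0.057],"rot":[0,0,0],"claw":1},{"offset":[0,0.16,-0.07],"rot":[0,0,0],"claw":1},{"offset":[0,0.192,-0.082],"rot":[0,0,0],"claw":1},{"offset":[0,0.225,-0.092],"rot":[0,0,0],"claw":1},{"offset":[0,0.258,-0.102],"rot":[0,0,0],"claw":1},{"offset":[0,0.258,-0.102],"rot":[0,0,0],"claw":1},{"offset":[0,0.258,-0.102],"rot":[0,0,0],"claw":1}]'
cat > ang.py <<'E'
from h import *
a=np.radians(12.84); ex=np.array([np.cos(a),np.sin(a),0]); ey=np.array([-np.sin(a),np.cos(a),0])
H=np.array([.6238,.313,.049])
def inplane(s,u,v,y):
    o,d=ray(s,u,v); k=(y-(o-H)@ey)/(d@ey); p=o+k*d-H; return p@ex,p[2]
E
python3 - <<'E'
from ang import *
import pickle
s=pickle.load(open('p40.pkl','rb'))[0]
f=inplane(s,213.1,132.9,-.075);r=inplane(s,244.6,145.4,-.075)
print('40:',np.round(f,4),np.round(r,4),np.degrees(np.arctan2(f[1]-r[1],r[0]-f[0])),np.hypot(f[0]-r[0],f[1]-r[1]))
st=env.get_state();p=st['ee_pos'];x=(p-H)@ex;z=p[2]+.0026-.049
print('naive',x,z,155.67-np.degrees(np.arctan2(z,x)))
s=snap('side');pickle.dump(s,open('p50.pkl','wb'))
cv2.imwrite('pics/c8.png',cv2.resize(s['pixels'][95:165,180:265],(800,659),interpolation=cv2.INTER_CUBIC)[:600])
E
```

```text
clock: 14.8
ee_pos: [0.5909, 0.3028, 0.1713]
tool_rot: [0.0, 0.624, 0.781, 0.0]
ft_force: [-4.9, -0.6, 6.8]
opening: 0.0105
finger_force: 30.7
40: [-0.1151  0.0976] [0.004  0.0021] 38.73346166204112 0.1526335747193358
naive -0.03439787715899893 0.1249226947288956 50.27493067609345
```

View pics/c8.png

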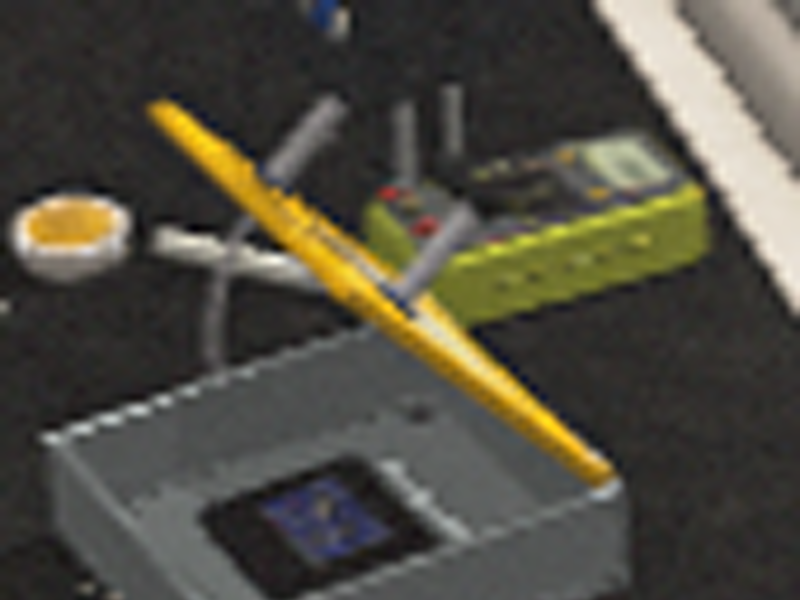

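The crop shows the guard almost edge-on. Its far front corner is at (152,105), which is (195.7,105.7) in the original picture, and its near hinge corner is at (612,480). I'll check the angle numerically.

Run:
```python
from ang import *
import pickle
s=pickle.load(open('p50.pkl','rb'))
for u,v,y in [(195.7,105.7,.075),(195.0,105.5,.075),(196.6,105.5,.075),(244.7,145.5,-.075)]:
    x,z=inplane(s,u,v,y); print(u,v,round(x,4),round(z,4),'ang',round(np.degrees(np.arctan2(z,-x)),1),'r',round(np.hypot(x,z),4))
# forward predictions of far front corner and bead for several angles
def proj(p):
    c=s['R']@p+s['t']; K=np.array([[s['fx'],0,s['cx']],[0,s['fy'],s['cy']],[0,0,1.]])
    return cv2.projectPoints(p.reshape(1,3),cv2.Rodrigues(s['R'])[0],s['t'],K,np.array([s['k1'],0,0,0.]))[0].ravel().round(1)
for A in(46,48,50,52,54):
    b=np.radians(A); print(A,proj(H+ex*-.158*np.cos(b)+ey*.075+np.array([0,0,.158*np.sin(b)])),proj(H+ex*-.158*np.cos(b)-ey*.075+np.array([0,0,.158*np.sin(b)])))
print(env.get_state()['ft_force'])
# yellow mask near corner
m=cv2.inRange(cv2.cvtColor(s['pixels'],cv2.COLOR_BGR2HSV),(18,120,120),(30,255,255)); 
for v in range(103,122): 
    w=np.nonzero(m[v,185:232])[0]; print(v,(w.min()+185,w.max()+185) if len(w) else None,end=' ')
```

```text
195.7 105.7 -0.1016 0.1211 ang 50.0 r 0.158
195.0 105.5 -0.1041 0.1227 ang 49.7 r 0.1609
196.6 105.5 -0.0981 0.1208 ang 50.9 r 0.1556
244.7 145.5 0.0044 0.0015 ang 161.3 r 0.0046
46 [193.8 108.2] [214.2 128.3]
48 [194.7 106.9] [215.3 126.9]
50 [195.7 105.7] [216.3 125.6]
52 [196.7 104.5] [217.4 124.3]
54 [197.8 103.3] [218.6 123. ]
[-5.1117187  -1.2285646   6.20312459]
103 None 104 None 105 None 106 (np.int64(196), np.int64(198)) 107 (np.int64(196), np.int64(199)) 108 (np.int64(197), np.int64(201)) 109 (np.int64(198), np.int64(202)) 110 (np.int64(199), np.int64(204)) 111 (np.int64(200), np.int64(205)) 112 (np.int64(201), np.int64(206)) 113 (np.int64(202), np.int64(206)) 114 (np.int64(203), np.int64(207)) 115 (np.int64(204), np.int64(209)) 116 (np.int64(187), np.int64(211)) 117 (np.int64(185), np.int64(213)) 118 (np.int64(185), np.int64(214)) 119 (np.int64(185), np.int64(215)) 120 (np.int64(185), np.int64(217)) 121 (np.int64(211), np.int64(218))
```

The image and the arm kinematics both give 50°. I'll hold for a moment, confirm it is steady, and hand in.

```bash
python3 -m inch '[{"offset":[0,0,0],"rot":[0,0,0],"claw":1},{"offset":[0,0,0],"rot":[0,0,0],"claw":1},{"offset":[0,0,0],"rot":[0,0,0],"claw":1},{"offset":[0,0,0],"rot":[0,0,0],"claw":1},{"offset":[0,0,0],"rot":[0,0,0],"claw":1}]' && python3 -c "
from plant import env
print(env.sign_off())"
```

```text
clock: 15.35
ee_pos: [0.5908, 0.3028, 0.1713]
tool_rot: [0.0, 0.624, 0.781, 0.0]
ft_force: [-5.1, -1.0, 5.5]
opening: 0.0106
finger_force: 30.7
the job is handed in; nothing more can be done
None
```

I set the short pillar upright in the red tray, left the three good ones standing on the pad, and handed the job in at 15.4 s with the gripper still holding the guard at about 50° open, measured from the camera and arm position because the red bead was hidden from view.

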